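# Take a carded shoulder trigger off its display hook and stand it in the job rack

## Robot

A 6-joint arm with a two-finger parallel gripper is mounted at the origin on the work surface. World frame = base frame: x ahead of the robot, y to its left, z up, the work surface at z = 0. Lengths are in mm, angles in rad, forces in N, time in s.
With the tool pointing down it reaches from about 400 to 925 mm from the base axis. Payload 12.5 kg.
Tool frame: the origin (TCP) lies on the front face of the gripper's body, between the roots of the fingers; the fingertips stand 78 mm ahead of it and the grasp point (between the pads) lies 59 mm ahead of it (env.nose_length is the distance from the TCP to the fingertips, in mm); z points along the fingers, y is the line along which they close (so a half turn about z gives the same grasp; the last joint's range is limited). The gripper opens to 95 mm and grips with 3 to 60 N. Pads are 20 mm wide; open, the fingers measure 119 mm over their backs; the gripper's body (75 mm by 180 mm) begins 59 mm behind the grasp point.
Start: joints at [1.109, 0.491, 1.559, -0, 1.092, -0.106], TCP at [217.694, 585.873, 292.261] pointing down, gripper open.
Joint ranges: [-3.1, 3.1], [-0.84, 2.19], [0.05, 2.79], [-1.13, 4.28], [0.06, 2.93], [-2.69, 2.69]. Speed limits (rad/s): [2.22, 2.22, 2.79, 3.14, 3.14, 3.14].

## Interface

Orientations are given as [roll, pitch, yaw] about the fixed x, y, z axes, in that order (R = Rz(yaw) Ry(pitch) Rx(roll)).
In Python, from cell import env gives the robot as it stands.
- The arm moves only by the tool jog_arm, never from a script. Its argument "motion" is a list of rows, each a list of 7 numbers: the turn, a rotation vector about the tool's x, y, z in degrees, then the shift along the tool's x, y, z in mm, then the finger opening in mm, from 0 to 95.1. In form: [[wx, wy, wz, x, y, z, hand], ...]. A call has 1 to 10 rows; each row shifts and turns the commanded pose from where the row before left it, along the tool's axes as they then stand; what a row does not reach is not made up. A row lasts 1/8 s, in which the tool goes at most 62.5 mm and 10.7 degrees, less where a joint would pass 70% of its speed; a pose out of reach is approached as far as the arm can. A call is refused whole if a number of a shift passes 62.5 or a number of a turn 10.7, either way. A call with a gripper value outside its range is refused whole. The fingers move at their own pace and stop on an object; the grip force is fixed at half the most. Time passes only in rows, so rows that do not move let the fingers close. It gives the time, the measured TCP pose, the force, the opening and the grip force at its end, in the units of the state.
- env.state(): the state, without advancing time (a new reading comes with each control period).
- env.read_camera(name): name is "scene" or "top" or "wrist"; returns a dict with "color" (400x640x3 uint8, red, green, blue), "z_map" (400x640 float32, mm along the optical axis (not along the pixel's ray), 0 where there is no reading), "camera_matrix" (3x3 intrinsics, pixels), "k1" (the pictures are not rectified: a ray, as slopes to the right and down, at radius r is drawn at 1 + k1 r^2 times it, then the intrinsics apply), "world_to_cam" (4x4, takes a point from world to camera coordinates). Camera axes: x right, y up, looking along -z (the intrinsics and any distortion apply to the point x, -y, -z); pixel columns grow to the right and rows downward; lengths in mm; the calibration is good to about 2 mm. A picture is of the moment at which its call begins.
- env.job_done(): hands the job in; it is judged then, once.
Trained networks look in the newest picture that a camera, given by its name, has taken for a name from the list of things; names that differ only in an ending like _2 or _b are one class to them, and where a whole thing is asked for, a point or a joint stands for the part that bears it (a point fixed in the world has none). Each returns a list of dicts, best first, with "score" (0 to 1); they miss things now and then, are a little off and sometimes report something else, mostly with a low value. They report only what shows in the picture. A call takes as long as a camera call. They do not tell look-alikes from the thing itself.
- env.recognise(camera, thing): "location" ([column, row] in pixels, amid what is visible of it).
The state is a dict: "t": time; "joints": joint angles; "qvel": joint speeds; "tau": joint torques, N m; "eef_pos": TCP position; "tcp_rot": TCP orientation; "ft_force": force on the tool from outside, world axes, zero at the start; "moment": the same for the moment, N m; "opening": opening from 0.0 (shut) to 1.0 (fully open); "grip_force": force on a finger pad.
Only numpy, scipy, OpenCV 4.12 (cv2) and the standard library are available. Lean on these libraries where they do the work, as an engineer would, in place of code of your own. Each camera call takes 0.05 s, during which the arm holds its last target. There are 200 camera calls.

## Task

Take the yellow-headed pack with the smoky shoulder trigger off its display hook: slide it out along the wire and lift its hang hole up over the upturned tip by feel, with only a light touch on the wire, so that neither the hang hole nor the springy hook is strained. Then lower it upright into the empty middle pocket of the grey job rack until it stands on the pocket floor, and only then let go. Leave the other packs and everything else on the desk as they are.

Things in the scene. Friction and masses are not known exactly. Their poses are not given: they have to be found in the camera images.
- pack: Wanted pack: rigid clamshell, yellow header, smoky trigger in a clear bubble. Hangs on one of the two hooks, parallel to the board face. Origin: centre of underside; z up, y along width, -x away from the board. Flange 50 mm wide (y), 5 thick (x), 116 tall; bubble 20 thick, 38 wide, z 8 to 64. Mass 85 to 170 g. Pinch it from above by the header's side edges, 50 mm apart, the wire between the fingers.
- pack_hole (a point): Centre of the wanted pack's rectangular hang hole, 14 mm wide (y) and 13 mm high (z), through the 5 mm flange along the pack's x; 100 mm above the underside, 9.5 mm of card stands above the hole. As it hangs, the hole's upper edge rests on the wire. The card tears when it bears on the wire with more than 8 N.
- pack_blue: A like pack (same shape and size) with a blue header and red button caps, on the other hook. Leave it alone. Origin: centre of its underside, axes as for the wanted pack.
- board: Low brown pegboard upstand, fixed, 432 mm wide (y), 222 tall. Origin on the desk under the middle of its width. Its face is the plane x = -6 mm, looking along -x; two steel display hooks stick out of it along -x. A yellow screwdriver hangs in a ring at y = 155 mm, out to 36 mm from the face.
- hook_a_root (a point): Nominal root of one hook on the board face, 200 mm up, at board y = -100 mm. Hook: round wire of 5 mm diameter, straight for 150 mm out from the face, then bent up 40 degrees from the straight part for 24 mm more, rounded end (the wire's centre line ends 168.4 mm from the face and 15.4 mm above the straight part).
- hook_b_root (a point): Nominal root of the other hook (same shape) at board y = +20 mm. Both hooks sit loosely: the true root is 0 to 3 mm lower than this point, and the straight part tilts about its root by -0.13 rad (tip low) to +0.03 rad (tip high); this differs per hook and start, is not measured, and stays as it is. The hook springs about 1 mm for every 8 N up or down.
- rack: Grey plastic job rack, fixed: open box 94 mm (x) by 68 (y) by 50 tall, walls and floor 4 mm, two dividers making three pockets side by side along x, each about 26 mm (x) by 60 mm (y), centres at x = -30, 0, 30 mm. Origin: centre of the underside, below the empty middle pocket. A pack stands with its width along the rack's y, either way round.
- kit_green: Short pack with a green header, 86 mm tall, standing in one of the outer pockets of the rack. Leave it. Origin: centre of its underside.
- kit_red: Short pack with a red header, 86 mm tall, standing in the other outer pocket of the rack. Leave it. Origin: centre of its underside.
- joystick: Black joystick base 115 x 115 x 34 mm with a ball-topped stick, 117 mm tall in all. Leave it. Origin: centre of its underside.
- dust_cover: Clear blue cartridge dust cover, 72 x 118 x 26 mm. Leave it. Origin: centre of its underside.
- heat_sink: Copper heat sink block with fins, 50 x 50 x 27 mm. Leave it. Origin: centre of its underside.
- trigger_loose: A loose smoky shoulder trigger lying on the desk, about 48 x 38 x 12 mm. Leave it. Origin: centre of its underside.
There are look-alikes about, which are no part of the job. What is shaped like the rack but orange or red is not meant.

How it is judged:
By the outcome, as a careful person would: the job done as asked, in the order asked, and still so for the second after the job is handed in, with the robot touching nothing.
It also fails if it takes over 72 s, if anything falls off the work surface, if the arm or the gripper's body presses on something with over 40 N, if the wrist force passes 120 N, or if a joint passes its speed limit or range.

## Working session

There is one attempt and no reset: what is moved stays moved. The work goes in short steps, Python scripts to look and compute and a tool call to move; the robot and the scene stay as the last step left them, time stands still between calls to the robot, and variables do not carry over. Pictures are saved under pics/ and viewed, at most 10 in all, crops included, and the job is handed in when it is done.

Besides the shell and the picture viewer there is one more tool, called as name(argument=value, ...), one argument or row to a line, values as JSON. jog_arm: Moves the arm, as the interface text tells. Its arguments: {"type":"object","properties":{"motion":{"type":"array"}},"required":["motion"]}

```bash
mkdir -p pics; ls
cat > h.py <<'E'
import numpy as np, cv2
from cell import env
def ray(c,px):
    K=c["camera_matrix"]; p=np.array([(px[0]-K[0,2])/K[0,0],(px[1]-K[1,2])/K[1,1]]); q=p.copy()
    for _ in range(20): q=p/(1+c["k1"]*(q@q))
    return np.array([q[0],-q[1],-1.])
def world(c,px,z=None):
    """point at pixel using depth (z along axis)"""
    z=z or float(np.median([v for v in c["z_map"][int(px[1])-1:int(px[1])+2,int(px[0])-1:int(px[0])+2].ravel() if v>0] or [0]))
    M=np.linalg.inv(c["world_to_cam"]); return (M@np.append(ray(c,px)*z,1))[:3]
def proj(c,P):
    p=(c["world_to_cam"]@np.append(P,1))[:3]; q=np.array([p[0],-p[1]])/-p[2]; q=q*(1+c["k1"]*(q@q)); K=c["camera_matrix"]
    return q*[K[0,0],K[1,1]]+[K[0,2],K[1,2]]
def cloud(c):
    K=c["camera_matrix"]; v,u=np.mgrid[0:400,0:640]; px=np.stack([(u-K[0,2])/K[0,0],(v-K[1,2])/K[1,1]],-1); q=px.copy()
    for _ in range(20): q=px/(1+c["k1"]*(q**2).sum(-1,keepdims=True))
    z=c["z_map"]; P=np.stack([q[...,0]*z,-q[...,1]*z,-z,np.ones_like(z)],-1)
    return (P@np.linalg.inv(c["world_to_cam"]).T)[...,:3]
def save(c,n,box=None,s=1):
    im=c["color"]; 
    if box: im=im[box[1]:box[3],box[0]:box[2]]
    cv2.imwrite("pics/"+n,cv2.resize(im[...,::-1],None,fx=s,fy=s,interpolation=cv2.INTER_CUBIC))
E
python3 - <<'E'
from h import *
np.set_printoptions(precision=1,suppress=True)
s=env.state(); print({k:np.round(v,3) for k,v in s.items()}, env.nose_length)
ims=[]
for n in ["scene","top"]:
    c=env.read_camera(n); ims.append(c); save(c,n+"0.png")
    np.savez(n+"0.npz",**{k:np.array(v) for k,v in c.items()})
    M=np.linalg.inv(c["world_to_cam"]); print(n,"cam at",M[:3,3],"look",-M[:3,2],c["k1"],c["camera_matrix"][0,0])
    for t in ["pack","pack_hole","pack_blue","board","hook_a_root","hook_b_root","rack","kit_green","kit_red","joystick","dust_cover","heat_sink","trigger_loose"]:
        print(t,[(np.round(d["location"]),round(d["score"],2),world(c,d["location"])) for d in env.recognise(n,t)[:3]])
E
```

```text
pics
{'t': np.float64(0.0), 'joints': array([ 1.1,  0.5,  1.6, -0. ,  1.1, -0.1]), 'qvel': array([-0.,  0.,  0., -0.,  0.,  0.]), 'tau': array([ -0. , -61.3, -25.8,   0.1,   0. ,  -0. ]), 'eef_pos': array([217.6, 585.7, 291.7]), 'tcp_rot': array([-3.1, -0. ,  2.8]), 'ft_force': array([-0.3,  0.3, -0.5]), 'moment': array([ 0., -0., -0.]), 'grip_force': np.float64(0.0), 'opening': np.float64(1.001)} 77.60000000000001
scene cam at [1168.1 -108.5  634. ] look [-0.8  0.1 -0.6] -0.024328355523528012 365.037801628075
pack [(array([181., 190.]), 0.63, array([ 459.1, -322.9,  153.1])), (array([144., 259.]), 0.55, array([ 644.3, -368.6,  131.6])), (array([340., 219.]), 0.21, array([489.8,  39.7,  44.6]))]
pack_hole [(array([181., 189.]), 0.78, array([ 457.3, -323.1,  155.5])), (array([167., 218.]), 0.17, array([ 567.5, -331.7,  161.9]))]
pack_blue [(array([169., 218.]), 0.68, array([ 564.5, -329.4,  160.8]))]
board [(array([144., 260.]), 0.74, array([ 647.6, -367.8,  133. ]))]
hook_a_root [(array([144., 261.]), 0.63, array([ 693. , -345.5,  174.1]))]
hook_b_root [(array([144., 258.]), 0.75, ar
[... 1324 characters left out ...]
hook_a_root [(array([484., 181.]), 0.57, array([ 533.1, -365.4,  135.2]))]
hook_b_root [(array([488., 180.]), 0.86, array([ 532.9, -363.9,  161.2]))]
rack [(array([312., 220.]), 0.86, array([450. ,  46. ,   4.9])), (array([362., 268.]), 0.86, array([321.4, -87.1,   6.1])), (array([371., 199.]), 0.82, array([ 505.5, -113.6,    4.3]))]
kit_green [(array([302., 226.]), 0.42, array([431.7,  68.2,  89.9]))]
kit_red []
joystick [(array([222., 146.]), 0.91, array([648.4, 281.4,  44.2]))]
dust_cover [(array([205., 200.]), 0.62, array([506.3, 331. ,  26.7]))]
heat_sink [(array([223., 251.]), 0.87, array([371.1, 284.4,  18. ]))]
trigger_loose [(array([286., 139.]), 0.79, array([673.3, 115.7,  10.1]))]
```

View pics/scene0.png

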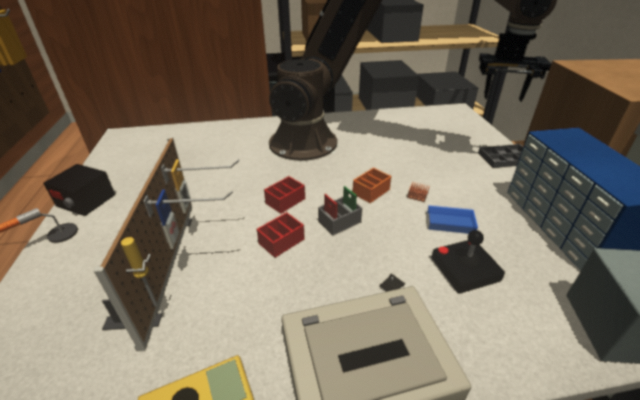

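View pics/top0.png

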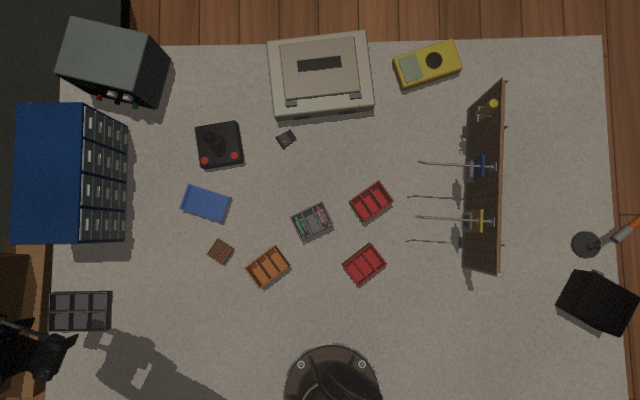

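Run:
```python
from h import *
a=cv2.imread("pics/scene0.png")[150:310,90:300]; a=cv2.resize(a,None,fx=3.5,fy=3.5,interpolation=cv2.INTER_CUBIC); cv2.imwrite("pics/scrop.png",a)
b=cv2.imread("pics/top0.png")[120:270,430:570]; b=cv2.resize(b,None,fx=4,fy=4,interpolation=cv2.INTER_CUBIC); cv2.imwrite("pics/tcrop.png",b)
```

```text
(no output)
```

The scene view shows the yellow pack at scene (181,187) and the blue one at (167,220); the screwdriver is at (133,250). In the top view the yellow header is at (482,220) and the blue at (480,166). The grey rack is at scene (340,215) and top (312,221), with green and red kits in its outer pockets. The red boxes (scene (285,193) and (282,233)) and the orange box (372,184) are look-alikes. The yellow pack on the hook nearer the robot fits the description; I'll confirm it in a crop.

View pics/scrop.png

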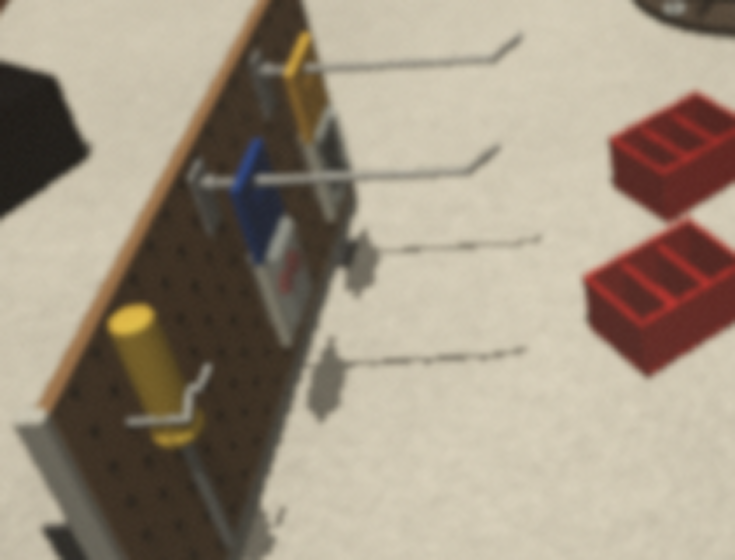

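Run:
```python
from h import *
np.set_printoptions(precision=2,suppress=True)
for n in ["scene","top"]:
    d=np.load(n+"0.npz"); c={k:d[k] for k in d}; c["k1"]=float(c["k1"]); P=cloud(c); col=c["color"].astype(int); h=cv2.cvtColor(c["color"],cv2.COLOR_RGB2HSV)
    ok=c["z_map"]>0
    # board face points
    reg=ok&(P[...,2]>15)&(P[...,2]<215)&(P[...,1]<-300)&(P[...,1]>-460)&(P[...,0]>330)&(P[...,0]<850)&(h[...,0]<20)&(h[...,1]>60)&(h[...,2]<140)
    Q=P[reg]
    best=0;rng=np.random.default_rng(0)
    for _ in range(500):
        i=Q[rng.choice(len(Q),2,False)]; t=(i[1]-i[0])[:2]; L=np.hypot(*t)
        if L<80: continue
        nn=np.array([-t[1],t[0]])/L; dd=nn@i[0][:2]; m=abs(Q[:,:2]@nn-dd)<4
        if m.sum()>best: best=m.sum(); bm=m
    q=Q[bm]; mu=q[:,:2].mean(0); u,s,v=np.linalg.svd(q[:,:2]-mu,full_matrices=False); nn=v[1]*np.sign(v[1][1]); t=v[0]*np.sign(v[0][0])
    print(n,"face pts",len(Q),best,"normal(-x board)",nn,"yaw along",np.degrees(np.arctan2(t[1],t[0])),"d",nn@mu,"range along",(q[:,:2]@t).min(),(q[:,:2]@t).max(),"z",q[:,2].min(),q[:,2].max(), s/np.sqrt(len(q)))
    for nm,m in [("yellow",(h[...,0]>18)&(h[...,0]<35)&(h[...,1]>120)),("blue",(h[...,0]>100)&(h[...,0]<130)&(h[...,1]>120)),("steel",(h[...,1]<40)&(h[...,2]>60))]:
        mm=ok&m&(P[...,2]>80)&(P[...,2]<260)&(P[...,0]>330)&(P[...,0]<650)&(P[...,1]<-150)&(P[...,1]>-460)
        q=P[mm]; 
        if len(q): print(nm,len(q),"med",np.median(q,0),"s",np.percentile(q[:,:2]@t,[5,50,95]),"out",np.percentile(q[:,:2]@nn-nn@mu,[5,50,95]),"z",np.percentile(q[:,2],[5,50,95]))
    # rack rim
    m=ok&(P[...,2]>42)&(P[...,2]<60)&(h[...,1]<50)&(abs(P[...,0]-450)<80)&(abs(P[...,1]-46)<80)
    q=P[m][:,:2].astype(np.float32); print("rack",len(q),cv2.minAreaRect(q),np.median(P[m][:,2]))
    for nm,m in [("green",(h[...,0]>40)&(h[...,0]<85)),("red",((h[...,0]<8)|(h[...,0]>172)))]:
        m=ok&m&(P[...,2]>52)&(P[...,2]<100)&(h[...,1]>60)&(abs(P[...,0]-450)<80)&(abs(P[...,1]-46)<80); q=P[m]
        print(nm,len(q),np.median(q,0),np.percentile(q[:,2],[5,95]), cv2.minAreaRect(q[:,:2].astype(np.float32)))
```

```text
scene face pts 5480 5203 normal(-x board) [0.08 1.  ] yaw along -4.394368501066316 d -319.70682957853705 range along 356.1225814853155 776.207585926031 z 15.99727161962062 214.99057556784783 [105.82   0.78]
yellow 106 med [ 442.86 -327.04  190.37] s [385.35 466.72 671.99] out [-0.7  28.02 30.68] z [148.06 190.37 209.7 ]
blue 37 med [ 563.86 -333.15  212.12] s [568.11 587.59 605.47] out [28.   30.69 32.19] z [209.78 212.12 213.32]
steel 800 med [ 557.97 -322.01  195.8 ] s [459.51 582.36 603.31] out [  1.61  37.19 154.28] z [115.12 195.8  209.31]
rack 258 ((450.15289306640625, 47.660362243652344), (69.91558074951172, 95.87837219238281), 25.029197692871094) 48.04140311060763
green 150 [440.59  75.36  72.07] [54.58 91.56] ((439.6408386230469, 74.6963119506836), (47.79096221923828, 5.177321434020996), 25.925090789794922)
red 172 [466.58  21.15  74.34] [54.46 91.7 ] ((464.2786560058594, 21.07550811767578), (49.15475082397461, 7.244440078735352), 26.801786422729492)
top face pts 3788 3571 normal(-x board) [0.07 1.  ] yaw along -4.273761135704137 d -322.0916787130348 range along 355.17249823074235 773.5468794796666 z 15.28935670788519 214.99679215346077 [125.14   0.96]
yellow 132 med [ 439.76 -326.51  206.47] s [439.42 462.95 484.57] out [24.71 29.65 32.34] z [164.69 206.47 212.03]
blue 34 med [ 557.69 -334.51  212.17] s [561.76 581.04 602.35] out [28.44 30.48 31.97] z [209.23 212.17 214.74]
steel 549 med [ 543.95 -316.64  200.77] s [453.98 566.47 592.56] out [  1.94  40.9  157.4 ] z [110.67 200.77 211.28]
rack 265 ((448.19952392578125, 46.085350036621094), (67.45648956298828, 93.88450622558594), 25.91246223449707) 49.55244781723127
green 46 [435.52  72.66  90.76] [85.17 93.59] ((435.26495361328125, 73.40898132324219), (49.08125686645508, 5.032369136810303), 24.618478775024414)
red 41 [457.22  17.72  90.67] [87.77 93.23] ((460.4129638671875, 19.261852264404297), (48.94331741333008, 4.454526424407959), 25.91148567199707)
```

The crop confirms it: the pack with the yellow header and dark smoky trigger is on the hook nearer the robot (hook A). The blue one with the red caps is on hook B. I'll fit the wire and plan the approach.

```bash
cat >> h.py <<'E'
from scipy.spatial.transform import Rotation as Ro
def pose():
    s=env.state(); return np.array(s["eef_pos"]),Ro.from_euler("xyz",s["tcp_rot"]),s
def delta(dw):  # world shift -> tool shift
    return pose()[1].inv().apply(dw)
E
python3 - <<'E'
from h import *
np.set_printoptions(precision=2,suppress=True)
p,R,s=pose(); print(p,np.degrees(s["tcp_rot"]),np.degrees(s["joints"]))
t=np.array([np.cos(np.radians(-4.33)),np.sin(np.radians(-4.33))]); nn=np.array([-t[1],t[0]])
for n,d0 in [("scene",-319.7),("top",-322.1)]:
    d=np.load(n+"0.npz"); c={k:d[k] for k in d}; c["k1"]=float(c["k1"]); P=cloud(c)
    S=P[...,:2]@t; O=P[...,:2]@nn-d0; Z=P[...,2]
    m=(c["z_map"]>0)&(Z>150)&(Z<240)&(O>36)&(O<185)
    for s0 in (462,582):
        k=m&(abs(S-s0)<15); o=O[k];z=Z[k];sv=S[k]
        print(n,s0,k.sum())
        for lo in range(36,185,12):
            j=(o>=lo)&(o<lo+12)
            if j.any(): print(lo,j.sum(),np.round([np.median(o[j]),np.median(sv[j]),np.median(z[j]),z[j].std()],1))
E
```

```text
[217.7  585.88 292.26] [179.99   0.   159.61] [63.56 28.13 89.32  0.   62.55 -6.05]
scene 462 139
36 21 [ 37.7 465.6 195.5  22.8]
48 8 [ 55.7 465.3 199.    0.8]
60 10 [ 64.9 464.3 199.3   1.9]
72 11 [ 78.5 464.2 201.2   1.5]
84 10 [ 90.4 465.9 200.5   1.1]
96 17 [101.7 464.5 200.7   1.9]
108 10 [114.5 464.7 201.3   0.9]
120 11 [125.9 464.9 200.6   1.3]
132 14 [139.1 464.1 200.7   1.5]
144 13 [150.5 465.1 203.    2.3]
156 14 [162.7 464.7 212.9   3.4]
scene 582 217
36 54 [ 38.7 584.9 159.2  20.5]
48 14 [ 54.6 585.1 202.4   1.4]
60 19 [ 64.8 584.7 201.2   1.2]
72 15 [ 76.4 585.2 201.8   1.5]
84 13 [ 89.9 584.8 200.7   1.3]
96 19 [102.2 584.5 201.7   1.3]
108 16 [113.7 585.2 201.4   1.6]
120 12 [126.5 585.3 201.8   1.2]
132 16 [138.8 584.8 201.    1.4]
144 18 [150.  585.  203.1   2.6]
156 18 [162.5 585.5 212.    3.5]
168 3 [168.5 583.8 216.2   1.7]
top 462 175
36 49 [ 39.3 461.8 157.9  20.5]
48 10 [ 54.4 463.  200.5   1.6]
60 14 [ 66.7 463.  201.1   0.9]
72 12 [ 76.6 462.7 200.8   1.4]
84 12 [ 89.5 462.9 201.    1.1]
96 14 [103.7 463.  200.7   1.3]
108 12 [113.5 462.6 201.    2.4]
120 11 [125.4 463.4 201.2   1.4]
132 14 [138.3 462.7 202.1   1.3]
144 11 [148.2 462.7 201.    2.4]
156 12 [163.5 462.7 213.1   2.9]
168 4 [169.9 462.3 216.9   3.3]
top 582 182
36 54 [ 40.3 581.2 159.8  18.3]
48 11 [ 54.3 582.5 202.5   2.1]
60 15 [ 65.8 582.2 202.8   1. ]
72 11 [ 77.3 582.1 202.8   1.6]
84 12 [ 89.9 582.  202.2   1.3]
96 15 [102.3 581.9 201.7   1.7]
108 12 [113.7 583.  201.4   1.9]
120 10 [126.3 581.6 203.    1.6]
132 15 [138.3 582.2 201.1   1.7]
144 12 [149.4 582.6 203.5   1.8]
156 9 [160.6 581.9 210.6   3. ]
168 6 [169.7 582.2 216.2   1.3]
```

jog_arm(
  motion=[
    [0,0,10.56,0,0,-15,80],
    [0,0,10.56,0,0,-15,80],
    [0,0,10.56,0,0,-15,80],
    [0,0,10.56,0,0,-15,80],
    [0,0,10.56,0,0,-15,80],
    [0,0,10.56,0,0,-15,80],
    [0,0,10.56,0,0,-15,80],
    [0,0,0,-41.1,36.4,0,80],
    [0,0,0,-41.1,36.4,0,80],
    [0,0,0,-41.1,36.4,0,80],
  ],
)

```text
t: 2.65
eef_pos: [318.0, 453.3, 397.3]
tcp_rot: [3.141, -0.0, 1.496]
ft_force: [0.1, 0.7, 0.7]
opening: 0.84
grip_force: 0.0
```

jog_arm(
  motion=[
    [0,0,0,-41.1,36.4,0,80],
    [0,0,0,-41.1,36.4,0,80],
    [0,0,0,-41.1,36.4,0,80],
    [0,0,0,-41.1,36.4,0,80],
    [0,0,0,-53.6,11.2,0,80],
    [0,0,0,-53.6,11.2,0,80],
    [0,0,0,-53.6,11.2,0,80],
    [0,0,0,-53.6,11.2,0,80],
    [0,0,0,-53.6,11.2,0,80],
    [0,0,0,-53.6,11.2,0,80],
  ],
)

```text
t: 3.9
eef_pos: [493.0, -47.7, 397.5]
tcp_rot: [3.141, -0.0, 1.496]
ft_force: [0.6, -0.5, -0.6]
opening: 0.839
grip_force: 0.0
```

jog_arm(
  motion=[
    [0,0,0,-53.6,11.2,0,80],
    [0,0,0,-57.9,-10.6,0,80],
    [0,0,0,-57.9,-10.6,0,80],
    [0,0,0,-57.9,-10.6,0,80],
    [0,0,0,0,0,0,80],
    [0,0,0,0,0,0,80],
  ],
)

```text
t: 4.65
eef_pos: [455.3, -270.8, 397.2]
tcp_rot: [-3.142, -0.0, 1.495]
ft_force: [-0.4, -0.4, -0.9]
opening: 0.838
grip_force: 0.0
```

Run:
```python
from h import *
np.set_printoptions(precision=2,suppress=True)
p,R,s=pose(); print(s["t"],p,np.degrees(s["tcp_rot"]),np.degrees(s["joints"]),s["ft_force"])
c=env.read_camera("wrist"); save(c,"w1.png"); np.savez("w1.npz",**{k:np.array(v) for k,v in c.items()})
M=np.linalg.inv(c["world_to_cam"]); print("cam",M[:3,3],-M[:3,2])
for n in ["pack","pack_hole","pack_blue"]: print(n,[(np.round(d["location"]),round(d["score"],2),world(c,d["location"])) for d in env.recognise("wrist",n)[:3]])
```

```text
4.65 [ 455.34 -270.82  397.17] [-180.     -0.02   85.65] [-37.89  14.83  93.86   0.02  71.33 -33.55] [-0.4  -0.45 -0.92]
cam [ 462.   -194.41  490.07] [-0.02 -0.27 -0.96]
pack [(array([310., 237.]), 0.72, array([ 445.74, -326.41,  166.17]))]
pack_hole [(array([305., 238.]), 0.64, array([ 441.78, -313.87,  200.41])), (array([357., 241.]), 0.37, array([ 507.65, -360.79,  109.99]))]
pack_blue [(array([408., 235.]), 0.86, array([ 562.82, -334.32,  162.51]))]
```

View pics/w1.png

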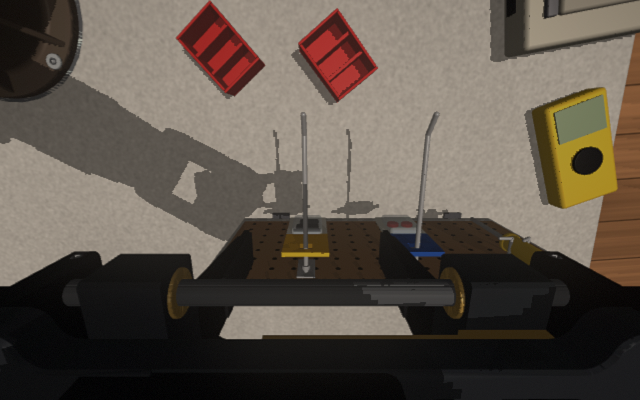

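The wrist view shows the yellow header at (305,243), with the smoky trigger above it at (310,226) and the wire running along column 305 up to its tip at (304,113). The blue pack is at (415,240). I'll measure header and wire from here.

Run:
```python
from h import *
np.set_printoptions(precision=2,suppress=True)
t=np.array([np.cos(np.radians(-4.33)),np.sin(np.radians(-4.33))]); nn=np.array([-t[1],t[0]]); d0=-320.9
d=np.load("w1.npz"); c={k:d[k] for k in d}; c["k1"]=float(c["k1"]); P=cloud(c); h=cv2.cvtColor(c["color"],cv2.COLOR_RGB2HSV)
S=P[...,:2]@t; O=P[...,:2]@nn-d0; Z=P[...,2]; ok=c["z_map"]>0
m=ok&(h[...,0]>15)&(h[...,0]<35)&(h[...,1]>120)&(abs(S-462)<45)&(Z>140)&(Z<230)&(O>10)
print("yellow",m.sum(),np.percentile(S[m],[1,5,50,95,99]),np.percentile(O[m],[5,50,95]),np.percentile(Z[m],[2,50,98]))
k=m&(Z>208); print(" top",np.percentile(S[k],[1,50,99]),np.median(O[k]),np.median(Z[k]), "yaw",np.degrees(np.arctan2(*np.polyfit(P[...,0][k],P[...,1][k],1)[:1],1)))
m=ok&(Z>185)&(Z<240)&(O>36)&(O<185)&(abs(S-463)<15)
for lo in range(36,185,12):
    j=m&(O>=lo)&(O<lo+12)
    if j.any(): print(lo,j.sum(),np.round([np.median(O[j]),np.median(S[j]),np.median(Z[j]),Z[j].std()],1))
q=ok&(Z<205)&(Z>25)&(h[...,0]<20)&(h[...,1]>50)&(h[...,2]<120)&(abs(O)<8)&(S>380)&(S<560)
print("face off",q.sum(),np.median(O[q]))
# tip top row and bend from image: print the wire's column per row
g=c["color"].astype(int).sum(-1)
```

```text
yellow 934 [439.76 441.58 465.53 487.04 488.85] [25.6  29.79 30.37] [160.96 194.62 211.01]
 top [439.53 464.62 488.76] 27.777348896837083 210.0955014931754 yaw -4.004228534000621
36 53 [ 41.7 464.4 200.3   0.7]
48 53 [ 54.1 464.5 200.6   0.8]
60 54 [ 65.8 464.7 200.5   0.8]
72 55 [ 77.6 464.7 200.9   0.9]
84 46 [ 90.3 463.9 201.2   0.8]
96 60 [101.9 464.  200.8   0.8]
108 60 [114.2 464.1 201.1   0.8]
120 60 [126.1 464.2 201.    0.8]
132 62 [138.2 464.3 201.1   0.8]
144 66 [150.2 464.4 202.6   2.2]
156 72 [161.7 464.1 212.9   3.2]
168 8 [168.7 464.2 216.4   0.7]
face off 4873 -0.8721185830157197
```

jog_arm(
  motion=[
    [0,0,0,-28.9,-5.2,0,80],
    [0,0,0,-28.8,-5.1,0,80],
    [0,0,0,0,0,0,80],
    [0,0,0,0,0,30,80],
    [0,0,0,0,0,30,80],
    [0,0,0,0,0,20,80],
    [0,0,0,0,0,0,80],
    [0,0,0,0,0,0,80],
  ],
)

```text
t: 5.85
eef_pos: [441.3, -327.3, 318.2]
tcp_rot: [3.141, 0.001, 1.496]
ft_force: [-0.2, 0.8, -0.1]
opening: 0.839
grip_force: 0.0
```

jog_arm(
  motion=[
    [0,0,0,0,-0.5,20,80],
    [0,0,0,0,0,20,80],
    [0,0,0,0,0,15,80],
    [0,0,0,0,0,11,80],
    [0,0,0,0,0,0,80],
    [0,0,0,0,0,0,80],
    [0,0,0,0,0,0,80],
  ],
)

```text
t: 6.72
eef_pos: [440.5, -327.8, 251.7]
tcp_rot: [3.141, 0.0, 1.496]
ft_force: [0.0, -0.2, 0.2]
opening: 0.844
grip_force: 0.0
```

Run:
```python
from h import *
np.set_printoptions(precision=2,suppress=True)
F=[]
for i in range(3):
    c=env.read_camera("wrist"); F.append(env.state()["ft_force"])
save(c,"w2.png"); p,R,s=pose(); print(s["t"],p,np.degrees(s["tcp_rot"]),np.array(F))
```

```text
6.875 [ 440.39 -327.78  251.51] [179.97   0.01  85.69] [[ 0.54 -0.11  1.35]
 [ 0.03  0.18 -0.86]
 [ 0.77  0.3  -0.34]]
```

View pics/w2.png

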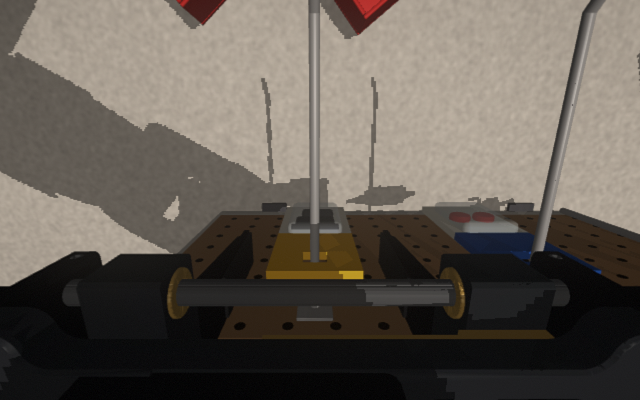

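The yellow header (columns 265–363) sits centred between the fingers, with the wire at column 314 in the hole (315,257). I'll close.

jog_arm(
  motion=[
    [0,0,0,0,0,0,42],
    [0,0,0,0,0,0,42],
    [0,0,0,0,0,0,42],
    [0,0,0,0,0,0,42],
    [0,0,0,0,0,0,42],
    [0,0,0,0,0,0,42],
  ],
)

```text
t: 7.62
eef_pos: [440.4, -327.7, 251.2]
tcp_rot: [3.142, -0.0, 1.496]
ft_force: [-0.5, 0.2, 0.5]
opening: 0.521
grip_force: 30.0
```

```bash
cat >> h.py <<'E'
T=np.array([np.cos(np.radians(-4.33)),np.sin(np.radians(-4.33))]); NN=np.array([-T[1],T[0]])
def feel(n=6):
    F=[];M=[];X=[]
    for i in range(n):
        env.read_camera("wrist"); s=env.state(); F.append(s["ft_force"]); M.append(s["moment"]); X.append(s["eef_pos"])
    F=np.mean(F,0); x=np.mean(X,0); print("t",round(float(s["t"]),2),"x",np.round(x,2),"s,out,z",np.round([x[:2]@T,x[:2]@NN+320.9,x[2]],2),"F",np.round(F,2),"M",np.round(np.mean(M,0),3),"grip",np.round(s["grip_force"],1),"open",np.round(s["opening"]*95,1),"rot",np.round(np.degrees(s["tcp_rot"]),2))
E
python3 -c "
from h import *; feel()"
```

```text
t 7.92 x [ 440.34 -327.73  251.2 ] s,out,z [463.83  27.35 251.2 ] F [-0.08  0.24 -0.11] M [-0.096  0.028  0.004] grip 30.0 open 50.0 rot [180.   -0.   85.7]
```

jog_arm(
  motion=[
    [0,0,0,0,0,-0.7,42],
    [0,0,0,0,0,-0.7,42],
    [0,0,0,0,0,-0.7,42],
    [0,0,0,0,0,-0.7,42],
    [0,0,0,0,0,-0.7,42],
    [0,0,0,0,0,-0.5,42],
    [0,0,0,0,0,0,42],
    [0,0,0,0,0,0,42],
  ],
)

```text
t: 8.93
eef_pos: [440.3, -327.7, 255.2]
tcp_rot: [3.142, -0.0, 1.496]
ft_force: [1.0, 0.3, -2.7]
opening: 0.523
grip_force: 30.0
```

```bash
python3 -c "
from h import *; feel()"
```

```text
t 9.22 x [ 440.33 -327.72  255.17] s,out,z [463.82  27.36 255.17] F [ 0.03  0.04 -1.37] M [-0.095  0.057  0.015] grip 30.0 open 49.8 rot [ 1.80e+02 -1.00e-02  8.57e+01]
```

jog_arm(
  motion=[
    [0,0,0,3,0,0,42],
    [0,0,0,6,0,-0.1,42],
    [0,0,0,7,0,0,42],
    [0,0,0,8,0,-0.1,42],
    [0,0,0,8,0,0,42],
    [0,0,0,8,0,-0.1,42],
    [0,0,0,8,0,-0.1,42],
    [0,0,0,5,0,0,42],
    [0,0,0,2,0,0,42],
    [0,0,0,0,0,0,42],
  ],
)

```text
t: 10.48
eef_pos: [444.5, -272.9, 255.6]
tcp_rot: [3.141, -0.0, 1.496]
ft_force: [-0.2, -0.1, -0.7]
opening: 0.523
grip_force: 30.0
```

```bash
python3 -c "
from h import *; feel()"
```

```text
t 10.78 x [ 444.45 -273.02  255.58] s,out,z [463.8   82.21 255.58] F [ 0.05  0.1  -1.16] M [-0.08   0.05   0.003] grip 30.0 open 49.5 rot [ 1.800e+02 -1.000e-02  8.568e+01]
```

jog_arm(
  motion=[
    [0,0,0,3,0,0,42],
    [0,0,0,6,0,-0.1,42],
    [0,0,0,7,0,0,42],
    [0,0,0,8,0,-0.1,42],
    [0,0,0,8,0,0,42],
    [0,0,0,8,0,-0.1,42],
    [0,0,0,8,0,-0.1,42],
    [0,0,0,5,0,0,42],
    [0,0,0,2,0,0,42],
    [0,0,0,0,0,0,42],
  ],
)

```text
t: 12.02
eef_pos: [448.6, -218.0, 256.0]
tcp_rot: [3.141, -0.0, 1.496]
ft_force: [-0.3, -0.3, -1.2]
opening: 0.523
grip_force: 30.0
```

Run:
```python
from h import *
feel()
np.set_printoptions(precision=2,suppress=True)
c=env.read_camera("wrist"); save(c,"w3.png"); P=cloud(c); S=P[...,:2]@T; O=P[...,:2]@NN+320.9; Z=P[...,2]
h=cv2.cvtColor(c["color"],cv2.COLOR_RGB2HSV); m=(h[...,0]>15)&(h[...,0]<35)&(h[...,1]>120)&(abs(S-464)<40)&(Z>140)&(Z<230)
print("header",m.sum(),np.percentile(S[m],[1,50,99]),np.percentile(O[m],[2,50,98]),np.percentile(Z[m],[2,98]))
m=(c["z_map"]>0)&(Z>190)&(Z<230)&(O>138)&(O<190)&(abs(S-464)<7)&(h[...,1]<60)
for lo in range(138,180,4):
    j=m&(O>=lo)&(O<lo+4)
    if j.any(): print(lo,j.sum(),np.round([np.median(O[j]),np.median(S[j]),np.median(Z[j]),np.percentile(Z[j],95)],1))
```

```text
t 12.32 x [ 448.59 -218.18  255.99] s,out,z [463.79 137.21 255.99] F [-0.23  0.14 -1.13] M [-0.089  0.035 -0.   ] grip 30.0 open 49.5 rot [180.    -0.    85.68]
header 3623 [440.23 465.59 489.36] [136.11 139.97 140.65] [165.59 215.62]
138 45 [140.3 464.  201.4 202.3]
142 53 [144.1 464.5 201.5 202.6]
146 48 [147.6 464.2 201.7 203.1]
150 36 [152.  464.2 204.3 206.1]
154 41 [156.  464.  208.  209.5]
158 50 [160.3 464.2 210.9 213.2]
162 52 [164.1 464.2 214.5 216. ]
166 78 [168.1 464.  216.6 217.9]
170 7 [170.2 464.  215.9 216.4]
```

View pics/w3.png

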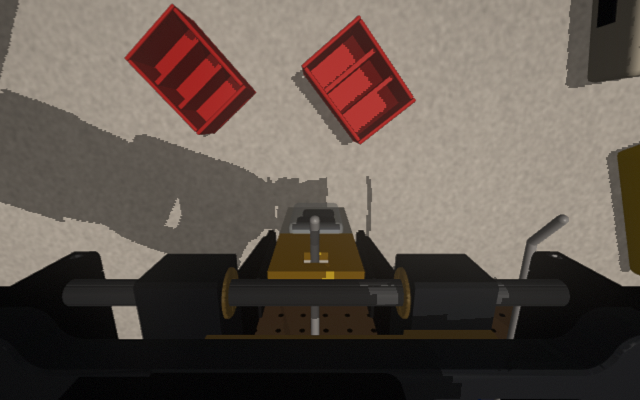

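The trigger shows at (316,215) below the header, with the tip at (315,220) just ahead of the hole; the wire is free in the hole. I'll tilt the pack about its hole so it lines up better with the bend.

jog_arm(
  motion=[
    [0,2.5,0,-2.5,0,0.05,42],
    [0,2.5,0,-2.5,0,0.05,42],
    [0,2.5,0,-2.5,0,0.05,42],
    [0,2.5,0,-2.5,0,0.05,42],
    [0,0,0,0,0,0,42],
    [0,0,0,0,0,0,42],
  ],
)

```text
t: 13.12
eef_pos: [447.8, -227.9, 255.1]
tcp_rot: [-3.142, -0.174, 1.496]
ft_force: [-0.8, -0.0, -0.8]
opening: 0.52
grip_force: 30.0
```

```bash
cat >> h.py <<'E'
def hole(L=56.8):
    p,R,s=pose(); H=p+R.apply([0,0,L]); z=R.apply([0,0,1]); print("hole s,out,z",np.round([H[:2]@T,H[:2]@NN+320.9,H[2]],2),"tilt",round(np.degrees(np.arcsin(z[:2]@NN)),2)); return H
E
python3 -c "
from h import *; feel(5); hole()"
```

```text
t 13.38 x [ 447.85 -227.76  255.22] s,out,z [463.77 127.61 255.22] F [ 0.06  0.17 -1.28] M [-0.22   0.077  0.004] grip 30.0 open 49.3 rot [179.99  -9.99  85.71]
hole s,out,z [463.79 137.46 199.3 ] tilt 9.99
```

jog_arm(
  motion=[
    [0,2.5,0,-2.5,0,0.05,42],
    [0,2.5,0,-2.5,0,0.05,42],
    [0,2.5,0,-2.5,0,0.05,42],
    [0,2.5,0,-2.5,0,0.05,42],
    [0,2.5,0,-2.5,0,0.05,42],
    [0,0,0,0,0,0,42],
    [0,0,0,0,0,0,42],
  ],
)

```text
t: 14.25
eef_pos: [446.9, -239.9, 251.6]
tcp_rot: [-3.141, -0.393, 1.495]
ft_force: [0.2, 0.4, -1.5]
opening: 0.522
grip_force: 30.0
```

```bash
python3 -c "
from h import *; feel(5); hole()
for d in [(10,0.3),(3,1.2),(5,4.2),(5,4.3)]:
    v=np.array([NN[0]*d[0],NN[1]*d[0],d[1]]); print(d,np.round(delta(v),2))"
```

```text
t 14.5 x [ 446.97 -239.71  251.79] s,out,z [463.79 115.62 251.79] F [-0.04 -0.13 -1.22] M [-0.403  0.068 -0.005] grip 30.0 open 49.5 rot [179.99 -22.49  85.72]
hole s,out,z [463.81 137.37 199.32] tilt 22.49
(10, 0.3) [9.35 0.01 3.55]
(3, 1.2) [3.23 0.   0.04]
(5, 4.2) [ 6.23  0.   -1.97]
(5, 4.3) [ 6.26  0.   -2.06]
```

jog_arm(
  motion=[
    [0,0,0,2.98,0,1.16,42],
    [0,0,0,2.98,0,1.16,42],
    [0,0,0,2.98,0,1.16,42],
    [0,0,0,1.54,0,0.2,42],
    [0,0,0,1.54,0,0.2,42],
    [0,0,0,1.81,0,-0.44,42],
    [0,0,0,1.81,0,-0.44,42],
    [0,0,0,0,0,0,42],
    [0,0,0,0,0,0,42],
  ],
)

```text
t: 15.62
eef_pos: [448.1, -224.4, 254.9]
tcp_rot: [3.142, -0.393, 1.496]
ft_force: [-0.3, -0.1, -0.5]
opening: 0.526
grip_force: 30.0
```

```bash
python3 -c "
from h import *; feel(5); hole()"
```

```text
t 15.88 x [ 448.1  -224.38  254.86] s,out,z [463.77 130.99 254.86] F [-0.17  0.07 -1.19] M [-0.407  0.086 -0.012] grip 30.0 open 49.6 rot [-180.    -22.51   85.69]
hole s,out,z [463.75 152.76 202.39] tilt 22.51
```

jog_arm(
  motion=[
    [0,0,0,2.5,0,-0.74,42],
    [0,0,0,2.5,0,-0.74,42],
    [0,0,0,2.5,0,-0.74,42],
    [0,0,0,2.5,0,-0.74,42],
    [0,0,0,2.5,0,-0.74,42],
    [0,0,0,0,0,0,42],
    [0,0,0,0,0,0,42],
  ],
)

```text
t: 16.75
eef_pos: [448.9, -214.3, 263.1]
tcp_rot: [-3.142, -0.393, 1.496]
ft_force: [-0.2, 0.6, -1.2]
opening: 0.52
grip_force: 30.0
```

```bash
python3 -c "
from h import *; feel(5); hole()"
```

```text
t 17.0 x [ 448.86 -214.3   263.04] s,out,z [463.76 141.1  263.04] F [ 0.11  0.18 -1.48] M [-0.422  0.08  -0.006] grip 30.0 open 49.3 rot [-180.    -22.51   85.69]
hole s,out,z [463.76 162.85 210.57] tilt 22.51
```

Still no contact. Carrying on past the tip.

jog_arm(
  motion=[
    [0,0,0,2.5,0,-0.74,42],
    [0,0,0,2.5,0,-0.74,42],
    [0,0,0,2.5,0,-0.74,42],
    [0,0,0,2.5,0,-0.74,42],
    [0,0,0,3,0,-1.2,42],
    [0,0,0,3,0,-1.2,42],
    [0,0,0,3,0,-1.2,42],
    [0,0,0,0,0,0,42],
    [0,0,0,0,0,0,42],
  ],
)

```text
t: 18.12
eef_pos: [450.0, -199.3, 276.4]
tcp_rot: [3.142, -0.393, 1.496]
ft_force: [0.9, -0.4, -1.6]
opening: 0.522
grip_force: 30.0
```

Run:
```python
from h import *
feel(2); hole()
c=env.read_camera("wrist"); save(c,"w4.png",(200,150,440,350),3)
```

```text
t 18.23 x [ 449.99 -199.29  276.35] s,out,z [463.75 156.15 276.35] F [ 0.12  0.12 -1.75] M [-0.432  0.097 -0.025] grip 30.0 open 49.9 rot [-179.99  -22.51   85.69]
hole s,out,z [463.73 177.88 223.87] tilt 22.51
```

View pics/w4.png

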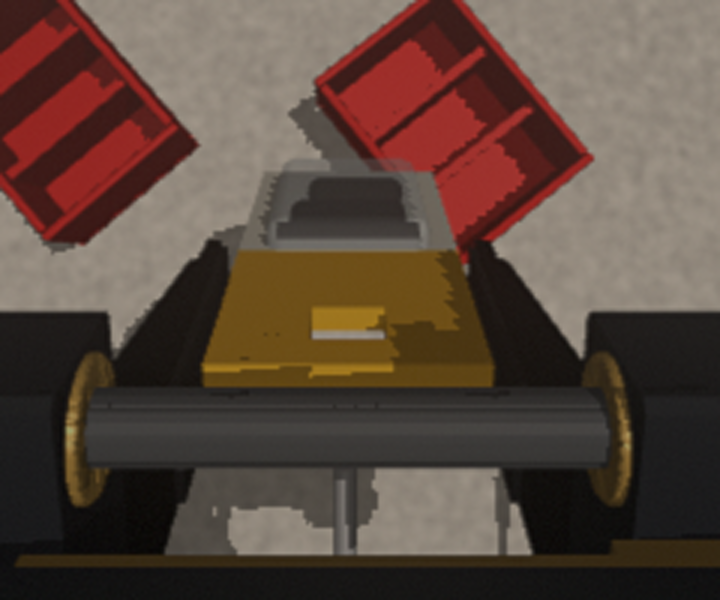

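The hole at (347,322) in the crop is empty and the wire lies behind the pack, so it is off the hook. I'll move clear, level it, and turn it towards the rack.

jog_arm(
  motion=[
    [0,0,0,10,0,2,42],
    [0,0,0,20,0,4,42],
    [0,0,0,20,0,4,42],
    [0,-5.6,0,0,0,0,42],
    [0,-5.6,0,0,0,0,42],
    [0,-5.6,0,0,0,0,42],
    [0,-5.7,0,0,0,0,42],
    [0,0,0,0,0,-10,42],
    [0,0,0,0,0,0,42],
    [0,0,0,0,0,0,42],
  ],
)

```text
t: 19.52
eef_pos: [453.7, -149.4, 296.4]
tcp_rot: [3.141, -0.001, 1.495]
ft_force: [0.1, -0.0, -0.1]
opening: 0.522
grip_force: 30.0
```

Run:
```python
from h import *
np.set_printoptions(precision=2,suppress=True)
feel(2); p,R,s=pose()
for n in ["scene","top","wrist"]:
    c=env.read_camera(n); np.savez(n+"1.npz",**{k:np.array(v) for k,v in c.items()}); P=cloud(c)
    q=R.inv().apply(P.reshape(-1,3)-p); ok=(c["z_map"].ravel()>0)&(abs(q[:,1])<24)&(abs(q[:,0])<40)&(q[:,2]>60)&(q[:,2]<165); q=q[ok]
    print(n,len(q))
    for lo in range(60,165,10):
        j=(q[:,2]>=lo)&(q[:,2]<lo+10)
        if j.sum()>3: print(lo,j.sum(),np.percentile(q[j,0],[3,25,50,75,97]), np.percentile(q[j,1],[2,98]))
    print("max z",np.percentile(q[:,2],98))
    if n=="wrist":
        h=cv2.cvtColor(c["color"],cv2.COLOR_RGB2HSV); Z=P[...,2]
        print("rackrec",[(np.round(d["location"]),round(d["score"],2),world(c,d["location"])) for d in env.recognise("wrist","rack")[:4]])
```

```text
t 19.62 x [ 453.65 -149.53  296.21] s,out,z [463.65 206.05 296.21] F [ 0.07 -0.24 -1.85] M [-0.07  0.05  0.03] grip 30.0 open 49.4 rot [-179.98   -0.06   85.66]
scene 217
70 5 [-39.08 -39.06 -36.96  10.72  10.85] [-23.27   2.97]
80 4 [-33.88  -6.97   3.43   3.66   3.72] [ 0.93 23.75]
90 55 [-7.24 -1.31  6.19  9.39 11.37] [-13.73  23.9 ]
100 35 [-8.24 -3.54  5.23  9.55 11.35] [-0.31 23.78]
110 32 [-7.3  -3.12  4.26  8.81 11.4 ] [-11.    23.42]
120 33 [-7.99 -3.18  7.21 11.21 11.47] [-4.37 22.79]
130 28 [-7.16 -3.32  4.25  8.46 11.4 ] [ 1.42 23.7 ]
140 20 [-6.72  0.24  6.88 10.25 11.49] [-9.97 23.75]
max z 144.6391726896786
top 0Traceback (most recent call last):
  File "<stdin>", line 11, in <module>
    return _quantile_unchecked(
        a, q, axis, out, overwrite_input, method, keepdims, weights)
    return _ureduce(a,
                    func=_quantile_ureduce_func,
    ...<5 lines>...
                    overwrite_input=overwrite_input,
                    method=method)
    r = func(a, **kwargs)
    result = _quantile(arr,
                       quantiles=q,
    ...<2 lines>...
                       out=out,
                       weights=wgt)
    slices_having_nans = np.isnan(arr[-1, ...])
                                  ~~~^^^^^^^^^
IndexError: index -1 is out of bounds for axis 0 with size 0
```

jog_arm(
  motion=[
    [0,0,-9.87,0,0,-5,42],
    [0,0,-9.87,0,0,-5,42],
    [0,0,-9.87,0,0,0,42],
    [0,0,0,25,19.9,0,42],
    [0,0,0,25,19.9,0,42],
    [0,0,0,25,19.9,0,42],
    [0,0,0,25,19.9,0,42],
    [0,0,0,0,0,0,42],
    [0,0,0,0,0,0,42],
  ],
)

```text
t: 20.85
eef_pos: [482.9, -25.3, 306.2]
tcp_rot: [-3.141, -0.0, 2.013]
ft_force: [-1.4, -0.2, -0.7]
opening: 0.527
grip_force: 30.0
```

Run:
```python
from h import *
np.set_printoptions(precision=2,suppress=True)
feel(1); p,R,s=pose()
c=env.read_camera("wrist"); save(c,"w5.png"); np.savez("w5.npz",**{k:np.array(v) for k,v in c.items()}); P=cloud(c); h=cv2.cvtColor(c["color"],cv2.COLOR_RGB2HSV)
near=(c["z_map"]>0)&(np.hypot(P[...,0]-449,P[...,1]-47)<70)
for lo,hi in [(42,56),(46,53)]:
    m=near&(P[...,2]>lo)&(P[...,2]<hi)&(h[...,1]<60); q=P[m]; print("rim",len(q),cv2.minAreaRect(q[:,:2].astype(np.float32)),np.median(q[:,2]))
for nm,k in [("green",(h[...,0]>40)&(h[...,0]<85)),("red",((h[...,0]<8)|(h[...,0]>172)))]:
    m=near&k&(P[...,2]>70)&(P[...,2]<100)&(h[...,1]>60); q=P[m]
    if len(q)>5: print(nm,len(q),np.percentile(q[:,2],95),cv2.minAreaRect(q[:,:2].astype(np.float32)))
m=near&(P[...,2]<12)&(P[...,2]>-2)&(np.hypot(P[...,0]-449,P[...,1]-47)<20); print("floor",m.sum(),np.median(P[m][:,2]) if m.any() else 0)
# divider/walls profile along rack x
u=np.array([np.cos(np.radians(115.3)),np.sin(np.radians(115.3))]); w=np.array([u[1],-u[0]])
m=near&(P[...,2]>44)&(P[...,2]<56)&(abs((P[...,:2]-[449,47])@w)<24)&(h[...,1]<60); a=(P[m][:,:2]-[449,47])@u; hh=np.histogram(a,np.arange(-52,54,2)); print([(int(e),int(n)) for n,e in zip(*hh) if n>8])
m=near&(P[...,2]>44)&(P[...,2]<56)&(h[...,1]<60); b=(P[m][:,:2]-[449,47])@w; hh=np.histogram(b,np.arange(-40,42,2)); print([(int(e),int(n)) for n,e in zip(*hh) if n>8])
```

```text
t 20.9 x [482.87 -25.57 306.21] s,out,z [483.43 331.86 306.21] F [ 0.33 -0.65 -1.45] M [-0.08  0.04  0.03] grip 30.0 open 49.8 rot [-179.99   -0.01  115.28]
rim 1562 ((449.5396728515625, 46.16352844238281), (68.12602233886719, 94.18378448486328), 25.162878036499023) 49.400079646987706
rim 1098 ((449.5396728515625, 46.16352844238281), (68.12602233886719, 94.18378448486328), 25.162878036499023) 50.012426755967084
green 333 91.51377943842779 ((436.8717041015625, 73.0444107055664), (48.88523483276367, 4.693587779998779), 25.29346466064453)
red 320 91.55898784012415 ((462.5609130859375, 19.179861068725586), (49.48101043701172, 5.082346439361572), 25.285932540893555)
floor 617 4.420027400597405
[(-48, 80), (-46, 80), (-18, 27), (-16, 21), (12, 21), (14, 20), (26, 33), (40, 28), (42, 101), (44, 84)]
[(-34, 123), (-32, 156), (-30, 69), (-28, 23), (-26, 20), (-24, 20), (-22, 21), (-20, 20), (-18, 19), (-16, 23), (-14, 21), (-12, 20), (-10, 22), (-8, 18), (-6, 17), (-4, 26), (-2, 23), (0, 21), (2, 18), (4, 28), (6, 22), (8, 21), (10, 20), (12, 16), (14, 19), (16, 25), (18, 21), (20, 16), (22, 22), (24, 19), (26, 21), (28, 23), (30, 172), (32, 138)]
```

View pics/w5.png

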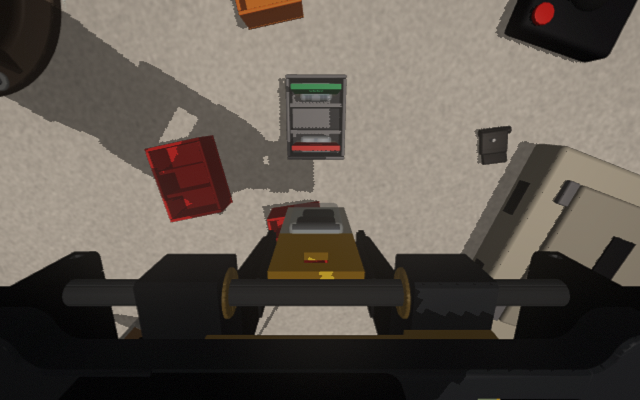

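The wrist view shows the grey rack at (316,117): green kit at (316,87), red kit at (316,149), and the middle pocket (311,118) empty. I'll move over it.

jog_arm(
  motion=[
    [0,0,0,20,0.1,0,42],
    [0,0,0,20,0.1,0,42],
    [0,0,0,20,0.1,0,42],
    [0,0,0,19.3,0.1,0,42],
    [0,0,0,0,0,10,42],
    [0,0,0,0,0,20,42],
    [0,0,0,0,0,20,42],
    [0,0,0,0,0,20,42],
    [0,0,0,0,0,15,42],
    [0,0,0,0,0,0,42],
  ],
)

```text
t: 22.2
eef_pos: [449.1, 46.8, 220.3]
tcp_rot: [-3.14, -0.001, 2.012]
ft_force: [0.5, 0.4, -0.3]
opening: 0.526
grip_force: 30.0
```

Run:
```python
from h import *
np.set_printoptions(precision=2,suppress=True)
feel(4); p,R,s=pose()
c=env.read_camera("wrist"); save(c,"w6.png",(200,130,440,310),3); P=cloud(c); h=cv2.cvtColor(c["color"],cv2.COLOR_RGB2HSV)
q=R.inv().apply(P.reshape(-1,3)-p).reshape(P.shape); ok=(c["z_map"]>0)
m=ok&(P[...,2]>46)&(P[...,2]<54)&(abs(q[...,0])<60)&(abs(q[...,1])<40)&(h[...,1]<60); print("rim tool",m.sum(),cv2.minAreaRect(q[m][:,:2].astype(np.float32)))
a=q[m][:,0]; hh=np.histogram(a,np.arange(-52,54,2)); print([(int(e),int(n)) for n,e in zip(*hh) if n>8])
m=ok&(h[...,0]>15)&(h[...,0]<35)&(h[...,1]>120)&(abs(q[...,0])<20)&(abs(q[...,1])<30)&(q[...,2]<110)&(q[...,2]>30); print("header tool",m.sum(),np.percentile(q[m],[3,50,97],axis=0))
m=ok&(P[...,2]>56)&(abs(q[...,0])<24)&(abs(q[...,1])<19)&(q[...,2]>95)&(q[...,2]<155); print("bubble",m.sum(),np.percentile(q[m],[3,50,97],axis=0) if m.sum() else 0)
```

```text
t 22.4 x [449.55  46.85 221.49] s,out,z [444.73 401.56 221.49] F [ 0.09  0.55 -1.44] M [-0.08  0.02 -0.01] grip 30.0 open 49.4 rot [179.95   0.02 115.3 ]
rim tool 961 ((11.276046752929688, -0.2846488952636719), (70.74097442626953, 68.0784912109375), 0.037152115255594254)
[(-20, 9), (-18, 10), (-16, 13), (-14, 15), (-12, 16), (-10, 17), (-8, 18), (-6, 21), (-4, 20), (-2, 19), (0, 18), (2, 18), (4, 18), (6, 19), (8, 19), (10, 20), (12, 21), (14, 20), (16, 17), (18, 21), (20, 20), (22, 21), (24, 20), (26, 20), (28, 21), (30, 21), (32, 24), (34, 20), (36, 19), (38, 21), (40, 23), (42, 147), (44, 153), (46, 74)]
header tool 3851 [[ -1.45 -22.58  40.53]
 [  2.26   0.68  57.36]
 [  2.87  24.39  89.79]]
bubble 1003 [[  7.95 -16.74  95.46]
 [  9.72   0.48 113.4 ]
 [ 10.14  17.68 142.47]]
```

View pics/w6.png

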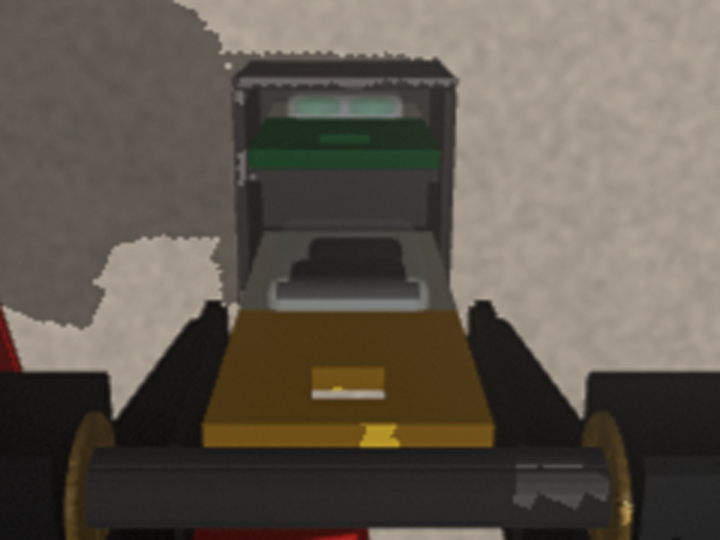

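The pack sits over the middle pocket, between the green kit at (343,150) and the hidden red one; it needs only a sub-millimetre correction. I'll lower it.

jog_arm(
  motion=[
    [0,0,0,-0.5,-0.6,0,42],
    [0,0,0,0,0,5,42],
    [0,0,0,0,0,5,42],
    [0,0,0,0,0,5,42],
    [0,0,0,0,0,5,42],
    [0,0,0,0,0,5,42],
    [0,0,0,0,0,5,42],
    [0,0,0,0,0,0,42],
    [0,0,0,0,0,0,42],
  ],
)

```text
t: 23.58
eef_pos: [449.2, 46.2, 191.4]
tcp_rot: [3.141, -0.0, 2.012]
ft_force: [0.2, 0.9, -1.3]
opening: 0.523
grip_force: 30.0
```

```bash
python3 -c "
from h import *; feel(4)"
```

```text
t 23.77 x [449.18  46.21 191.49] s,out,z [444.41 400.89 191.49] F [ 0.18  0.22 -1.06] M [-0.071  0.015 -0.006] grip 30.0 open 49.8 rot [179.98   0.   115.31]
```

jog_arm(
  motion=[
    [0,0,0,0,0,5,42],
    [0,0,0,0,0,5,42],
    [0,0,0,0,0,5,42],
    [0,0,0,0,0,5,42],
    [0,0,0,0,0,4,42],
    [0,0,0,0,0,2,42],
    [0,0,0,0,0,0,42],
    [0,0,0,0,0,0,42],
  ],
)

```text
t: 24.78
eef_pos: [449.2, 46.2, 165.4]
tcp_rot: [3.141, 0.0, 2.012]
ft_force: [-0.3, -0.2, -0.8]
opening: 0.525
grip_force: 30.0
```

```bash
python3 -c "
from h import *; feel(5)"
```

```text
t 25.02 x [449.17  46.22 165.47] s,out,z [444.39 400.9  165.47] F [ 0.11 -0.02 -0.86] M [-0.08   0.03  -0.026] grip 30.0 open 50.1 rot [179.98   0.   115.31]
```

Underside about 5 mm above the floor by my estimate; I'll feel for the floor in small steps.

jog_arm(
  motion=[
    [0,0,0,0,0,1,42],
    [0,0,0,0,0,1,42],
    [0,0,0,0,0,1,42],
    [0,0,0,0,0,0.5,42],
    [0,0,0,0,0,0,42],
    [0,0,0,0,0,0,42],
  ],
)

```text
t: 25.78
eef_pos: [449.1, 46.2, 161.8]
tcp_rot: [3.142, -0.0, 2.012]
ft_force: [0.5, -0.4, -1.1]
opening: 0.524
grip_force: 30.0
```

```bash
python3 -c "
from h import *; feel(5)"
```

```text
t 26.02 x [449.13  46.23 161.87] s,out,z [444.36 400.9  161.87] F [-0.2   0.2  -0.81] M [-0.054  0.037 -0.001] grip 30.0 open 49.5 rot [179.99  -0.   115.3 ]
```

jog_arm(
  motion=[
    [0,0,0,0,0,0.4,42],
    [0,0,0,0,0,0.3,42],
    [0,0,0,0,0,0,42],
    [0,0,0,0,0,0,42],
  ],
)

```text
t: 26.52
eef_pos: [449.2, 46.2, 161.6]
tcp_rot: [3.141, 0.0, 2.013]
ft_force: [-2.0, -0.7, 9.3]
opening: 0.521
grip_force: 30.0
```

```bash
python3 -c "
from h import *; feel(6)"
```

```text
t 26.82 x [449.16  46.19 161.63] s,out,z [444.39 400.87 161.63] F [-2.09 -0.54  8.31] M [-0.156  0.489 -0.025] grip 30.0 open 50.3 rot [1.7997e+02 1.0000e-02 1.1531e+02]
```

Floor contact felt (about 8 N). I'll ease off slightly, then release.

jog_arm(
  motion=[
    [0,0,0,0,0,-0.3,42],
    [0,0,0,0,0,0,42],
    [0,0,0,0,0,0,42],
  ],
)

```text
t: 27.2
eef_pos: [449.2, 46.2, 161.7]
tcp_rot: [3.141, 0.0, 2.012]
ft_force: [-1.2, -0.5, 6.1]
opening: 0.521
grip_force: 30.0
```

```bash
python3 -c "
from h import *; feel(6)"
```

```text
t 27.5 x [449.17  46.2  161.64] s,out,z [444.4  400.88 161.64] F [-1.25 -0.22  5.98] M [-0.167  0.344  0.004] grip 30.0 open 49.7 rot [179.98   0.   115.31]
```

jog_arm(
  motion=[
    [0,0,0,0,0,-0.1,52],
    [0,0,0,0,0,0,54],
    [0,0,0,0,0,0,58],
    [0,0,0,0,0,0,64],
    [0,0,0,0,0,0,68],
    [0,0,0,0,0,0,68],
    [0,0,0,0,0,0,68],
  ],
)

```text
t: 28.38
eef_pos: [449.1, 46.2, 161.5]
tcp_rot: [3.142, -0.0, 2.012]
ft_force: [-0.7, 0.5, -0.3]
opening: 0.712
grip_force: 0.0
```

Run:
```python
from h import *
np.set_printoptions(precision=2,suppress=True)
feel(2); p,R,s=pose()
c=env.read_camera("wrist"); P=cloud(c); h=cv2.cvtColor(c["color"],cv2.COLOR_RGB2HSV); q=R.inv().apply(P.reshape(-1,3)-p).reshape(P.shape)
m=(c["z_map"]>0)&(h[...,0]>15)&(h[...,0]<35)&(h[...,1]>120)&(abs(q[...,0])<20)&(abs(q[...,1])<30)&(q[...,2]<110)&(q[...,2]>30); print("header tool",np.percentile(q[m],[3,50,97],axis=0),np.percentile(P[m][:,2],98))
for lo in (42,60,75):
    j=m&(q[...,2]>lo)&(q[...,2]<lo+12); print(lo,np.median(q[j],0))
```

```text
t 28.48 x [449.13  46.22 161.54] s,out,z [444.35 400.89 161.54] F [-0.31 -0.43 -0.49] M [-0.07  0.02  0.  ] grip 0.0 open 67.9 rot [180.   -0.  115.3]
header tool [[ -1.38 -22.39  40.34]
 [  2.33   0.67  57.76]
 [  2.94  24.29  89.88]] 121.3461453890633
42 [ 2.44  1.19 47.03]
60 [ 2.34  0.62 64.82]
75 [ 2.38  0.58 80.74]
```

jog_arm(
  motion=[
    [0,0,0,0,0,-5,68],
    [0,0,0,0,0,-15,68],
    [0,0,0,0,0,-30,68],
    [0,0,0,0,0,-40,68],
    [0,0,0,0,0,-40,68],
    [0,0,0,-40,0,-20,68],
    [0,0,0,-40,0,0,68],
    [0,0,0,0,0,0,68],
    [0,0,0,0,0,0,68],
  ],
)

```text
t: 29.65
eef_pos: [482.8, -25.8, 311.5]
tcp_rot: [-3.141, -0.001, 2.012]
ft_force: [-0.2, -0.0, -0.1]
opening: 0.717
grip_force: 0.0
```

Run:
```python
from h import *
feel(1); c=env.read_camera("wrist"); save(c,"w7.png")
```

```text
t 29.7 x [482.82 -25.52 311.48] s,out,z [483.37 331.91 311.48] F [-0.88  0.24  0.32] M [-0.096  0.079  0.038] grip 0.0 open 68.0 rot [-1.7998e+02 -3.0000e-02  1.1532e+02]
```

View pics/w7.png

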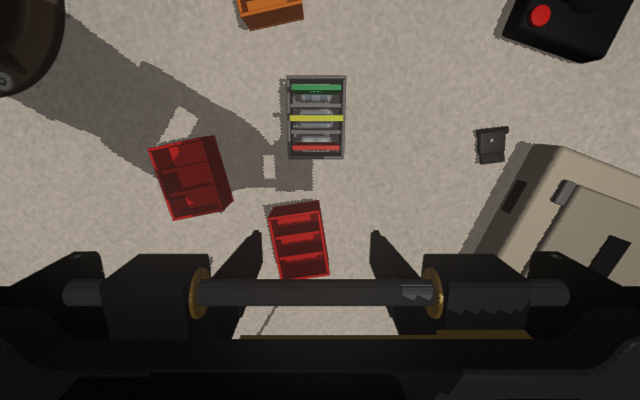

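The yellow pack stands upright in the middle pocket at (316,118), between the undisturbed green and red kits, and the gripper is clear.

```bash
python3 -c "
from cell import env; print(env.job_done())"
```

```text
the job is handed in; nothing more can be done
None
```

The yellow-headed pack came off its hook with no wire contact I could feel. It now stands upright on the floor of the grey rack's middle pocket, released with the gripper clear, and the job was handed in at about 30 s.

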